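# Isolate the desktop mill and hold a heatsink in its corner stop

### The arm

A 6-joint arm with a two-finger parallel gripper is mounted at the origin on the work surface. World frame = base frame: x ahead of the robot, y to its left, z up, the work surface at z = 0. Lengths are in m, angles in rad, forces in N, time in s.
With the tool pointing down it reaches from about 0.425 to 0.95 m from the base axis. Payload 3.5 kg.
Tool frame: the origin (TCP) lies at the very end of the fingers, on their centre line; the grasp point (between the pads) lies 19 mm behind it (tcp_to_grasp is the distance from the TCP to the grasp point, in m); z points along the fingers, y is the direction in which the jaws open and shut (so a half turn about z gives the same grasp; the last joint's range is limited). The gripper opens to 85 mm and grips with 20 to 120 N. Pads are 22 mm wide; open, the fingers measure 114 mm over their backs; the gripper's body (76 mm by 85 mm) begins 54 mm behind the grasp point. The pads swing forward as they close: fully open they stand 13 mm farther back than shut.
Start: joints at [-1.318, 0.286, 1.577, -0, 1.279, -0.15], TCP at [0.265, -0.621, 0.231] pointing down, gripper open.
Joint ranges: [-2.77, 2.77], [-0.9, 2.22], [0.21, 2.48], [-1.53, 4.67], [0.24, 2.81], [-2.84, 2.84]. Speed limits (rad/s): [2.79, 2.79, 3.14, 3.14, 3.14, 3.14].

### API

Orientations are given as a unit quaternion [x, y, z, w].
In Python, from plant import * gives the robot as it stands. The module is installed in compiled form; this text tells all that it offers.
- The arm moves only by the tool arm_command, never from a script. Its argument "steps" is a list of rows, each a list of 3 entries, a list of its own where there are three numbers: the turn, a rotation vector about the tool's x, y, z in rad, then the shift along the tool's x, y, z in m, then the gripper command: -1 is shut, 1 is fully open, values between are in proportion. A call has 1 to 12 rows; each row is the pose to reach, as a shift and turn from the pose measured when the call began, along the tool's axes at that moment; what a row does not reach only later rows make up. A row lasts 1/8 s, in which the tool goes at most 62.5 mm and 10.7 degrees, less where a joint would pass 70% of its speed; a pose out of reach is approached as far as the arm can. A call with a gripper value outside its range is refused whole. The fingers move at their own pace and stop on an object; "force" is the grip in N (left out, the last holds). Time passes only in rows, so rows that repeat a pose let the fingers close. It gives the time, the measured TCP pose, the force and the opening at its end, in the units of the state.
- get_state(): the state, without advancing time (a new reading comes with each control period).
- read_camera(name): name is "scene" or "top" or "wrist"; returns a dict with "frame" (480x640x3 uint8, red, green, blue), "vfov" (degrees; the focal length in pixels is half the picture's height over the tangent of half this angle, whatever the lens; pixels are square), "cx", "cy" (the principal point, pixels), "position" and "rotation" of the camera in the world; the wrist camera has in their place "mount" (4x4, takes a point from camera to tool coordinates, whose origin is the TCP and whose axes are the flange's). Camera axes: x right, y up, looking along -z (the intrinsics and any distortion apply to the point x, -y, -z); pixel columns grow to the right and rows downward; lengths in m; the calibration is good to about 2 mm. The wrist camera is an equidistant fisheye: a pixel r from the principal point sees the ray r / f radians off the axis. A picture is of the moment at which its call begins: read the wrist's pose just before it. There is no depth.
- sign_off(): hands the job in, once; it reports no verdict.
The state is a dict: "time": time; "qpos": joint angles; "dq": joint speeds; "joint_efforts": joint torques, N m; "eef_pos": TCP position; "tcp_rot": TCP orientation; "contact_force": force on the tool from outside, world axes, zero at the start; "wrist_torque": the same for the moment, N m; "opening": opening from 0.0 (shut) to 1.0 (fully open).
Only numpy, scipy, OpenCV 4.12 (cv2) and the standard library are available. Lean on these libraries where they do the work, as an engineer would, in place of code of your own. Each camera call takes 0.05 s, during which the arm holds its last target.

### The job

First make the desktop milling machine safe: turn the red handle of its isolator to off before anything touches the machine or its bed. Then take the large bare-aluminium heatsink, lay it fins up flat on the machine's bed and press it into the corner of the blue stop, its long side flush along the long bar and its end against the short bar at the same time. Finish while still holding it there, pressed firmly against both bars and ready to be clamped, and leave the other things on the bench and bed where they are.

Things in the scene. Friction and masses are not known exactly. Their poses are not given: they have to be found in the camera images.
- isolator: Grey enclosed isolator screwed to the bench, 115 mm long (its x axis) x 82 mm wide x 62 mm high, with a 66 mm square yellow plate and the red handle on top. Origin at the centre of its underside, z up.
- isolator_grip (a point): Point on the upright axis of the isolator's red handle, half-way up its grip bar (84.5 mm above the bench). The bar is 60 mm long, 15 mm wide and 26 mm high, its top 97.5 mm above the bench; below the bar lies a red disc of 46 mm diameter, 6 mm high. Axes as those of the isolator's box; this point does not turn with the handle.
- isolator_handle (a joint): Turning angle of the red handle, rad. 0 = on (bar lies along the box, the isolator's x axis), as at the start; 1.57 = off (bar lies across the box, along its y axis). From on to off it turns a quarter turn anticlockwise seen from above. An over-centre spring resists with up to about 0.2 N m; once past half-way it snaps by itself to the nearer end stop, off or on, and stays there.
- heatsink_centre (a point): Centre (half-way up) of the large bare-aluminium heatsink, 90 mm long (x) x 56 mm wide (y) x 40 mm high (z up), about 0.2 kg. A 6 mm base with 2.6 mm thick fins running along x, three each side of an empty 23 mm channel; the outermost fins form its flat long sides, which can be gripped across the 56 mm width. It lies loose on the bench, fins up; a half turn about z makes no difference.
- heatsink: The same heatsink; origin at the centre of its underside, 20 mm below heatsink_centre, same axes.
- mill: Desktop milling machine, fixed. Origin on the bench at the centre of its 400 mm (x) x 330 mm (y) base frame. The flat aluminium T-slot bed, 300 mm (x) x 180 mm (y), is centred at (0, -100) mm and its top is 62 mm above the bench. Behind the bed stands a portal, from y = +35 mm on, 255 mm tall over the whole width; the spindle, parked in front of it at x = +135 mm, reaches forward to y = -5 mm and hangs from 98 mm up to 285 mm above the bench.
- corner_stop: Blue anodised corner stop bolted on the bed: two low bars at right angles. Origin at the inner corner where their inner faces meet, on the bed's surface (62 mm above the bench), axes as the mill's. The part's place is on the side x > 0, y < 0: pressed home, the heatsink's centre is 45 mm in x, -28 mm in y and 20 mm in z from this origin. The stop is bolted in different places on the bed.
- fence_long: Long bar of the stop, 120 mm (x) x 14 mm (y) x 8 mm high, origin at the centre of its underside. Its face towards -y is the fence for the heatsink's long side; fingers gripping the heatsink must stay above its 8 mm. Rigid.
- fence_short: Short bar of the stop, 14 mm (x) x 67 mm (y) x 8 mm high, origin at the centre of its underside. Its face towards +x is the fence for the heatsink's end. Rigid. The heatsink slides on bed and bars with a friction coefficient of about 0.6, which takes up some of the push.
- strap_clamp_c (a point): Loose steel strap clamp on the mill's bed, 20 mm x 75 mm, 32 mm high; the point lies 10 mm above its underside. Leave alone.
- small_heatsink_c (a point): Small black heatsink, 42 x 35 x 25 mm, loose; its centre. Leave alone.
- multimeter_c (a point): Red multimeter lying on its back, 175 x 85 x 47 mm, loose; 19 mm above the bench. Leave alone.
- solder_spool_c (a point): Upright spool of solder wire, 54 mm diameter, 54 mm high, loose; its centre. Leave alone.
- screwdriver_c (a point): Screwdriver lying on the bench, about 200 mm long along its x axis, loose; 10 mm above its origin. Leave alone.
- tape_roll_c (a point): Roll of yellowish tape lying flat, 96 mm diameter, 24 mm high, loose; its centre. Leave alone.
- flux_bottle_c (a point): White squeeze bottle with a green needle cap, 52 mm diameter, 150 mm tall, loose; 50 mm above the bench. Leave alone.
Mind the look-alikes: they are no part of the job. Of the things that look like the heatsink, take the one that is nearest to the robot's base at the start.

How it is judged:
On the way, in this order (a step that is already met when the one before it is completed fails the run):
1. the isolator's handle is at off (value of joint isolator_handle above 1.42 rad), for 0.2 s.
2. the heatsink sits flat in the corner, held against both bars (value of joint isolator_handle above 1.42 rad and x of heatsink_centre in the frame of corner_stop between 0.042 and 0.048 m and y of heatsink_centre in the frame of corner_stop between -0.031 and -0.025 m and z of heatsink_centre in the frame of corner_stop between 0.017 and 0.023 m and angle between heatsink_centre's own z axis and vertical below 0.04 rad and angle between the x axis of heatsink_centre and the x axis of corner_stop, either way round below 0.03 rad and contact force between heatsink and fence_long above 1 N and contact force between heatsink and fence_short above 1 N and contact force between the fingers and heatsink above 1 N), for 0.3 s.
At the end, for the whole second after the job is handed in: Isolator at off (0.15 rad); the large heatsink flat on the bed (0.04 rad), centre within 3 mm of its place in the corner, in line with the long bar (0.03 rad), pressing on each bar with over 1 N and held by the fingers (over 1 N), at rest, through the last second (all of step 2 and linear speed of heatsink below 0.01 m/s); the arm keeps its last pose, push and grip.
It fails at once if the machine, its bed or its stop was touched while the isolator was not off (value of joint isolator_handle below 1.27 rad and (contact force between any of the arm, the fingers, heatsink and mill above 0.5 N or contact force between any of the arm, the fingers, heatsink and corner_stop above 0.5 N)).
It fails at once if another thing on the bench or bed was moved by more than 20 mm (distance of any of small_heatsink_c, multimeter_c, solder_spool_c, screwdriver_c, tape_roll_c, flux_bottle_c, strap_clamp_c from where it was at the start of the episode above 0.02 m).
It also fails if it takes over 72 s, if anything falls off the work surface, if the arm or the gripper's body presses on something with over 40 N, if the wrist force passes 120 N, or if a joint passes its speed limit or range.

## Working session

There is one attempt and no reset: what is moved stays moved. The work goes in short steps, Python scripts to look and compute and a tool call to move; the robot and the scene stay as the last step left them, time stands still between calls to the robot, and variables do not carry over. Pictures are saved under pics/ and viewed, and the job is handed in when it is done.

Besides the shell and the picture viewer there is one more tool, called after "Call:" as name(argument=value, ...) on one line, values as JSON. arm_command: Moves the arm, as the interface text tells. Its arguments: {"type":"object","properties":{"steps":{"type":"array"},"force":{"type":"number"}},"required":["steps"]}

```bash
mkdir -p pics; ls
python3 - <<'E'
from plant import *
import cv2,numpy as np
s=get_state(); print({k:np.round(v,4) for k,v in s.items()})
for n in ["scene","top","wrist"]:
    c=read_camera(n)
    cv2.imwrite(f"pics/{n}0.png",c["frame"][:,:,::-1])
    print(n,{k:np.round(v,4).tolist() for k,v in c.items() if k!="frame"})
E
```

```text
pics
{'time': np.float64(0.0), 'qpos': array([-1.318 ,  0.2872,  1.5782,  0.    ,  1.2786, -0.15  ]), 'dq': array([ 0.0002,  0.0003, -0.0011, -0.0007,  0.0003,  0.0011]), 'joint_efforts': array([-9.00000e-04, -4.05980e+01, -2.92627e+01, -2.00000e-04,
        5.80000e-03,  0.00000e+00]), 'eef_pos': array([ 0.2645, -0.6203,  0.23  ]), 'tcp_rot': array([ 9.798e-01,  2.000e-01, -1.000e-04, -1.200e-03]), 'contact_force': array([ 0.2201, -0.4708,  0.1387]), 'wrist_torque': array([-0.0001,  0.006 ,  0.0021]), 'opening': np.float64(0.9997)}
scene {'vfov': 54.3199, 'cx': 311.5417, 'cy': 241.5235, 'position': [1.2443, -0.2465, 1.1064], 'rotation': [0.231, 0.1912, 0.6206, 0.7245]}
top {'vfov': 57.0124, 'cx': 323.7892, 'cy': 244.3942, 'position': [0.434, -0.1004, 0.9798], 'rotation': [0.0209, -0.0327, -0.7064, 0.7067]}
wrist {'vfov': 65.7065, 'cx': 323.9659, 'cy': 245.4078, 'mount': [[0.0013, 0.9607, 0.2774, 0.0701], [1.0, -0.0015, 0.0006, 0.0], [0.001, 0.2774, -0.9607, -0.1426], [0.0, 0.0, 0.0, 1.0]]}
```

View pics/scene0.png

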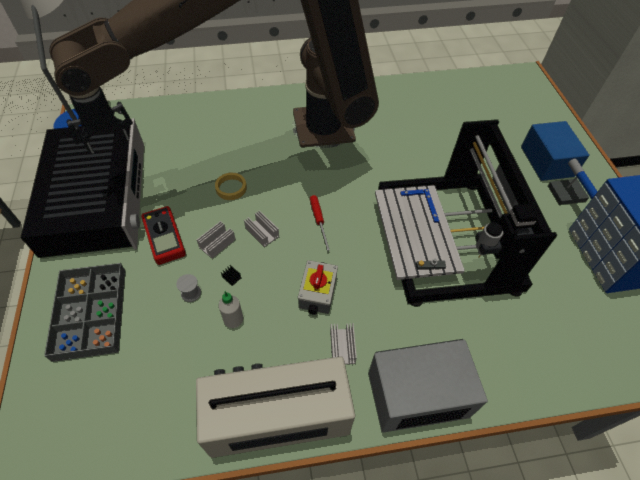

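View pics/top0.png

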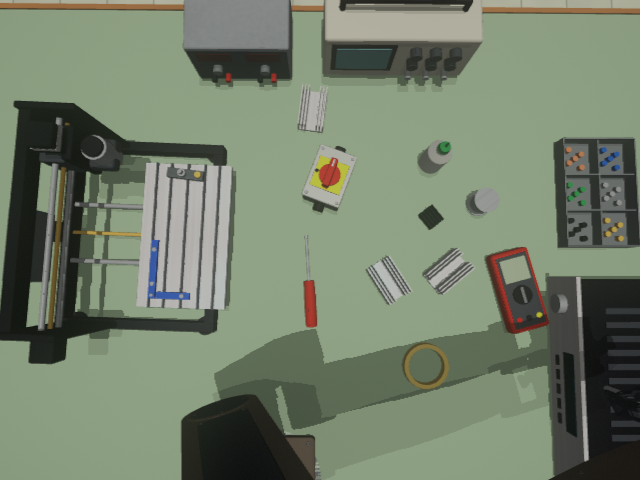

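View pics/wrist0.png

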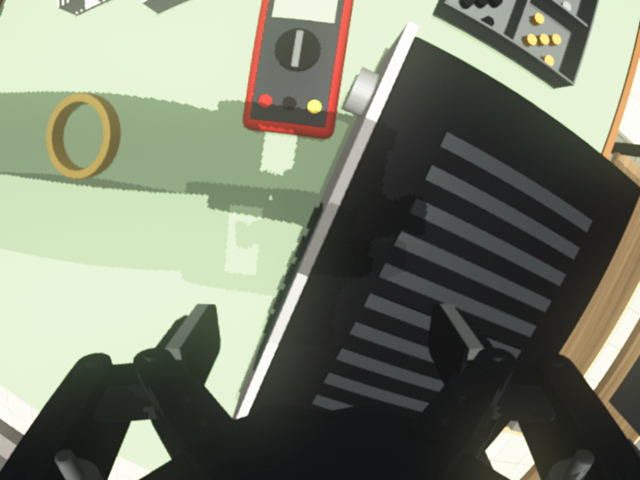

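```bash
cat > h.py <<'E'
from plant import *
import cv2,numpy as np
from scipy.spatial.transform import Rotation as R
def cam(n):
    s=get_state(); c=read_camera(n); c["f"]=240/np.tan(np.radians(c["vfov"]/2))
    if n=="wrist":
        T=np.eye(4);T[:3,:3]=R.from_quat(s["tcp_rot"]).as_matrix();T[:3,3]=s["eef_pos"]
        M=T@np.array(c["mount"]);c["P"]=M[:3,3];c["Rm"]=M[:3,:3]
    else: c["P"]=np.array(c["position"]);
    if n!="wrist":
        r=np.array(c["rotation"]); c["Rm"]=R.from_quat(r).as_matrix() if r.shape==(4,) else r
    c["n"]=n
    return c
def pw(c,u,v,z):
    a=np.array([u-c["cx"],v-c["cy"]])
    if c["n"]=="wrist":
        r=np.hypot(*a);t=r/c["f"];d=np.array([a[0]/r*np.sin(t),-a[1]/r*np.sin(t),-np.cos(t)])
    else: d=np.array([a[0]/c["f"],-a[1]/c["f"],-1])
    d=c["Rm"]@d
    return c["P"]+d*(z-c["P"][2])/d[2]
def wp(c,p):
    d=c["Rm"].T@(np.array(p,float)-c["P"])
    if c["n"]=="wrist":
        h=np.hypot(d[0],d[1]);t=np.arctan2(h,-d[2]);return c["cx"]+c["f"]*t*d[0]/h,c["cy"]-c["f"]*t*d[1]/h
    return c["cx"]-c["f"]*d[0]/d[2],c["cy"]+c["f"]*d[1]/d[2]
def save(name,img): cv2.imwrite("pics/"+name,img[:,:,::-1])
def crop(c,name,u0,v0,u1,v1,k): save(name,cv2.resize(c["frame"][v0:v1,u0:u1],None,fx=k,fy=k,interpolation=cv2.INTER_CUBIC))
E
python3 - <<'E'
from h import *
c=cam("top")
crop(c,"t_hs.png",350,230,490,320,5.7)
crop(c,"t_iso.png",290,80,370,220,4.2)
crop(c,"t_bed.png",130,150,240,320,3.5)
for u,v in [(388,279),(447,271),(313,109)]: p=pw(c,u,v,.03);print(p,np.hypot(p[0],p[1]))
E
```

```text
[ 0.43178504 -0.25424257  0.03      ] 0.5010764489281055
[ 0.44895074 -0.38196349  0.03      ] 0.5894513353448964
[ 0.80574277 -0.09255084  0.03      ] 0.8110407325573324
```

View pics/t_hs.png

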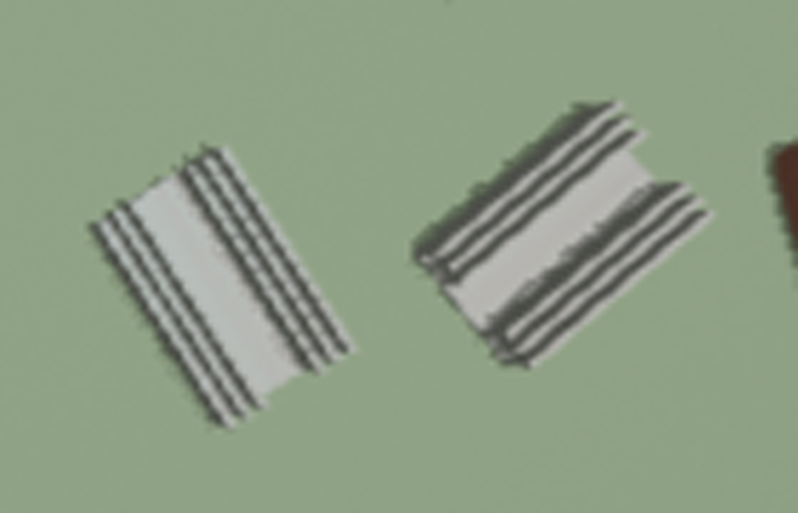

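View pics/t_iso.png

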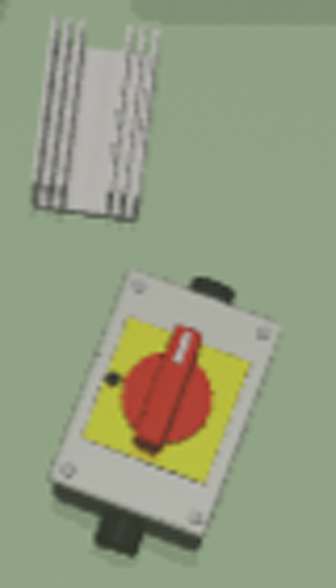

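View pics/t_bed.png

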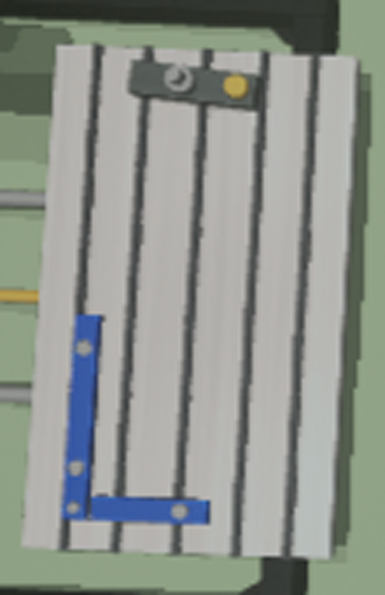

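Run:
```python
from h import *
c=cam("top")
def P(x,y,k,u0,v0,z): return pw(c,u0+(x+.5)/k-.5,v0+(y+.5)/k-.5,z)
def rep(name,q,k,u0,v0,z):
    p=[P(x,y,k,u0,v0,z) for x,y in q]
    print(name,'c',np.round(np.mean(p,0),4))
    for i in range(4):
        e=p[(i+1)%4]-p[i];print('  ',np.round(p[i][:2],4),'len',round(np.linalg.norm(e),4),'ang',round(np.degrees(np.arctan2(e[1],e[0])),1))
rep("iso",[(133,270),(283,325),(203,540),(55,485)],4.2,290,80,.062)
rep("hs",[(93,226),(218,148),(352,350),(228,425)],5.7,350,230,.040)
rep("hs2",[(415,245),(615,103),(710,212),(525,362)],5.7,350,230,.040)
rep("bed",[(55,45),(358,58),(332,556),(24,546)],3.5,130,150,.062)
print(P(90,497,3.5,130,150,.07))
```

```text
iso c [ 0.6486 -0.1284  0.062 ]
   [ 0.7174 -0.1105] len 0.0806 ang -110.3
   [ 0.6894 -0.1861] len 0.1168 ang 159.6
   [ 0.5799 -0.1455] len 0.0789 ang 69.6
   [ 0.6075 -0.0715] len 0.1166 ang -19.5
hs c [ 0.4298 -0.254   0.04  ]
   [ 0.4525 -0.2057] len 0.0554 ang -58.2
   [ 0.4817 -0.2528] len 0.0899 ang -146.8
   [ 0.4064 -0.302 ] len 0.0542 ang 120.7
   [ 0.3787 -0.2554] len 0.0889 ang 33.9
hs2 c [ 0.451  -0.3833  0.04  ]
   [ 0.4454 -0.3262] len 0.0931 ang -55.1
   [ 0.4987 -0.4026] len 0.0538 ang -139.6
   [ 0.4578 -0.4375] len 0.0902 ang 128.3
   [ 0.4019 -0.3667] len 0.0594 ang 42.9
bed c [0.5233 0.173  0.062 ]
   [0.6757 0.2587] len 0.1813 ang -92.3
   [0.6685 0.0775] len 0.2971 ang 178.0
   [0.3716 0.0881] len 0.1797 ang 88.1
   [0.3776 0.2677] len 0.2982 ang -1.7
[0.40633057 0.22726563 0.07      ]
```

```bash
cat >> h.py <<'E'
def plan(x,y,z,yaw):
    """tool-frame turn and shift to reach TCP xyz, tool down, tool y at yaw deg"""
    s=get_state(); C=R.from_quat(s["tcp_rot"])
    a=np.radians(yaw); Y=np.array([np.cos(a),np.sin(a),0]);Z=np.array([0,0,-1.]);X=np.cross(Y,Z)
    T=R.from_matrix(np.c_[X,Y,Z])
    print("turn",np.round((C.inv()*T).as_rotvec(),4).tolist(),"shift",np.round(C.inv().apply(np.array([x,y,z])-s["eef_pos"]),4).tolist(), "now",np.round(s["eef_pos"],4),"yaw",np.round(np.degrees(np.arctan2(*C.as_matrix()[[1,0],1])),2),"t",round(float(s["time"]),2))
E
python3 -c "
from h import *
plan(.6486,-.1284,.2,-110.2)"
```

```text
turn [-0.0011, 0.0003, 0.7553] shift [0.5463, -0.3023, 0.0311] now [ 0.2645 -0.6207  0.2307] yaw -66.92 t 0.25
```

Call:
arm_command(steps=[[[0,0,0.755],[0.546,-0.302,0.03],1],[[0,0,0.755],[0.546,-0.302,0.03],1],[[0,0,0.755],[0.546,-0.302,0.03],1],[[0,0,0.755],[0.546,-0.302,0.03],1],[[0,0,0.755],[0.546,-0.302,0.03],1],[[0,0,0.755],[0.546,-0.302,0.03],1],[[0,0,0.755],[0.546,-0.302,0.03],1],[[0,0,0.755],[0.546,-0.302,0.03],1],[[0,0,0.755],[0.546,-0.302,0.03],1],[[0,0,0.755],[0.546,-0.302,0.03],1],[[0,0,0.755],[0.546,-0.302,0.03],1],[[0,0,0.755],[0.546,-0.302,0.03],1]])

```text
time: 1.75
eef_pos: [0.6483, -0.1285, 0.2007]
tcp_rot: [0.985, -0.175, -0.001, -0.0]
contact_force: [-0.2, -0.8, -0.4]
opening: 0.998
```

```bash
python3 -c "
from h import *
plan(.6486,-.1284,.077,-110.2)
c=cam('wrist');f=c['frame'].copy()
for p in [(.6486,-.1284,.0975)]+[(.6486+a*np.cos(np.radians(-20))+0*b,-.1284+a*np.sin(np.radians(-20)),.0975) for a in(.03,-.03) for b in (1,)]:
  u=wp(c,p);print(u);cv2.circle(f,(int(u[0]),int(u[1])),4,(0,0,255),1)
save('w1.png',f)"
```

```text
turn [-0.0004, 0.0014, 0.0014] shift [0.0004, -0.0001, 0.1237] now [ 0.6483 -0.1285  0.2007] yaw -110.12 t 1.75
(np.float64(323.46618495894097), np.float64(243.5879619354737))
(np.float64(323.4138733613617), np.float64(200.42270174323926))
(np.float64(323.5193243758073), np.float64(284.078304932908))
```

View pics/w1.png

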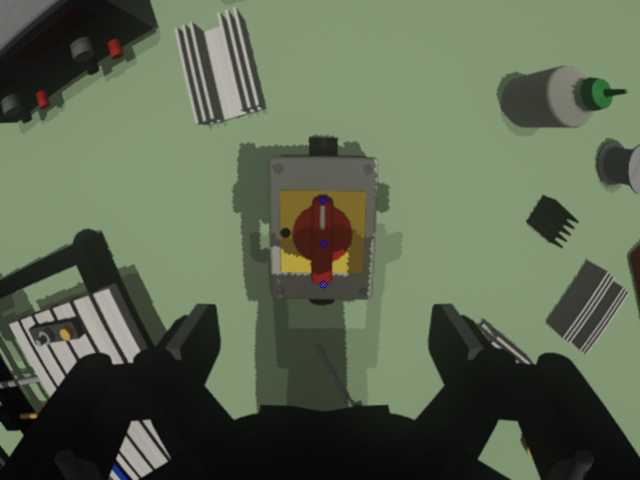

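The predicted bar ends (323,200) and (323,284) sit on the red bar. Next I go down, grip it and turn it.

Call:
arm_command(steps=[[[0,0,0],[0,0,0.06],0],[[0,0,0],[0,0,0.1],-0.2],[[0,0,0],[0,0,0.123],-0.4],[[0,0,0],[0,0,0.123],-1],[[0,0,0],[0,0,0.123],-1],[[0,0,0],[0,0,0.123],-1],[[0,0,0],[0,0,0.123],-1],[[0,0,0],[0,0,0.123],-1],[[0,0,0],[0,0,0.123],-1]], force=50)

```text
time: 2.92
eef_pos: [0.6455, -0.126, 0.0732]
tcp_rot: [0.984, -0.177, -0.003, -0.004]
contact_force: [7.1, 8.4, -16.2]
opening: 0.164
```

Call:
arm_command(steps=[[[0,0,-0.18],[0,0,-0.002],-1],[[0,0,-0.36],[0,0,-0.003],-1],[[0,0,-0.54],[0,0,-0.003],-1],[[0,0,-0.72],[0,0,-0.003],-1],[[0,0,-0.9],[0,0,-0.003],-1],[[0,0,-1.08],[0,0,-0.003],-1],[[0,0,-1.26],[0,0,-0.003],-1],[[0,0,-1.44],[0,0,-0.003],-1],[[0,0,-1.58],[0,0,-0.003],-1],[[0,0,-1.6],[0,0,-0.003],-1],[[0,0,-1.6],[0,0,-0.003],-1]])

```text
time: 4.3
eef_pos: [0.6477, -0.1303, 0.0732]
tcp_rot: [0.815, 0.58, 0.003, -0.0]
contact_force: [15.4, -8.2, -23.4]
opening: 0.163
```

```bash
python3 -c "
from h import *
s=get_state();print(s['wrist_torque'],s['contact_force'])
plan(.6486,-.1284,.077,-20)
c=cam('scene');crop(c,'s2.png',260,240,380,330,6)"
```

```text
[-1.43395787 -2.44414648 -0.71627291] [ 15.38634763  -8.16278707 -23.35516593]
turn [0.0035, -0.0059, 0.0155] shift [0.0021, 0.0003, -0.0038] now [ 0.6477 -0.1303  0.0732] yaw -19.11 t 4.3
```

View pics/s2.png

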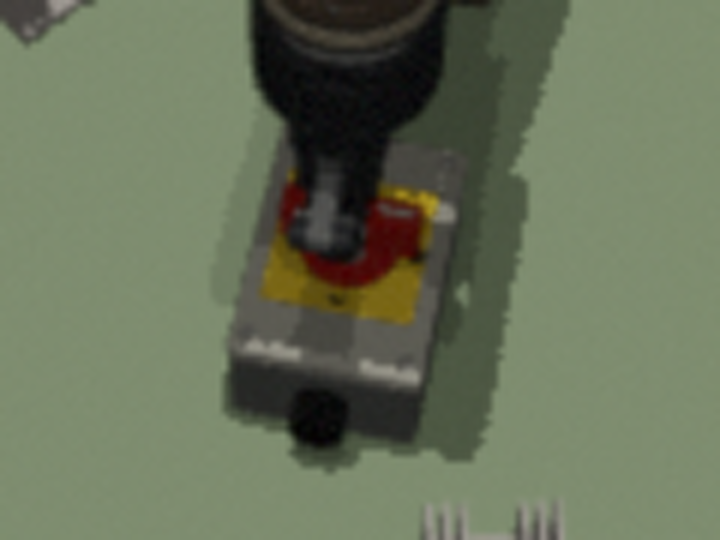

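Call:
arm_command(steps=[[[0,0,0],[0,0,-0.003],0.2],[[0,0,0],[0,0,-0.003],0.5],[[0,0,0],[0,0,-0.003],0.5],[[0,0,0],[0,0,-0.06],0.5],[[0,0,0],[0,0,-0.12],0.5],[[0,0,0],[0,0,-0.16],1],[[0,0,0],[0,0,-0.16],1]])

```text
time: 5.22
eef_pos: [0.6491, -0.1315, 0.2401]
tcp_rot: [0.815, 0.58, 0.007, 0.004]
contact_force: [-0.1, -0.1, -0.3]
opening: 1.001
```

```bash
python3 -c "
from h import *
s=get_state();print(s['wrist_torque'],s['contact_force'])
plan(.430,-.254,.2,-56.5)
c=cam('wrist');save('w3.png',c['frame'])"
```

```text
[ 0.01986974 -0.02156512 -0.00072644] [-0.1158532  -0.1217065  -0.34813929]
turn [0.0123, -0.0103, 0.653] shift [-0.1876, -0.1676, 0.0366] now [ 0.6491 -0.1315  0.2401] yaw -19.09 t 5.22
```

View pics/w3.png

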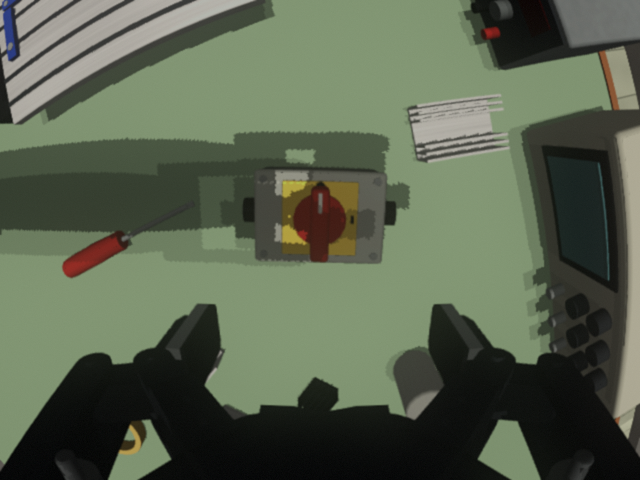

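The handle's pointer now lies across the box, at (320,185)–(320,262), so the isolator is off. The heatsink candidates in the top view are (388,279), (447,271) and (313,109), at 0.50, 0.59 and 0.81 m from the base. I take (388,279) because it is the nearest, and I'll confirm it from the wrist camera.

Call:
arm_command(steps=[[[0.012,-0.01,0.653],[-0.188,-0.168,0.03],1],[[0.012,-0.01,0.653],[-0.188,-0.168,0.03],1],[[0.012,-0.01,0.653],[-0.188,-0.168,0.03],1],[[0.012,-0.01,0.653],[-0.188,-0.168,0.03],1],[[0.012,-0.01,0.653],[-0.188,-0.168,0.03],1],[[0.012,-0.01,0.653],[-0.188,-0.168,0.03],1]])

```text
time: 6.02
eef_pos: [0.4274, -0.2533, 0.2029]
tcp_rot: [0.958, 0.288, -0.002, -0.003]
contact_force: [0.2, -0.4, 0.5]
opening: 0.995
```

```bash
python3 -c "
from h import *
c=cam('wrist');save('w4.png',c['frame'])
crop(c,'w4c.png',220,140,420,290,4)
t=cam('top');crop(t,'t4.png',340,220,480,320,5)
plan(.430,-.254,.013,-56.5)"
```

```text
turn [-0.005, 0.0028, 0.0015] shift [0.0012, 0.0025, 0.1906] now [ 0.4286 -0.2531  0.2036] yaw -56.41 t 6.12
```

View pics/w4.png

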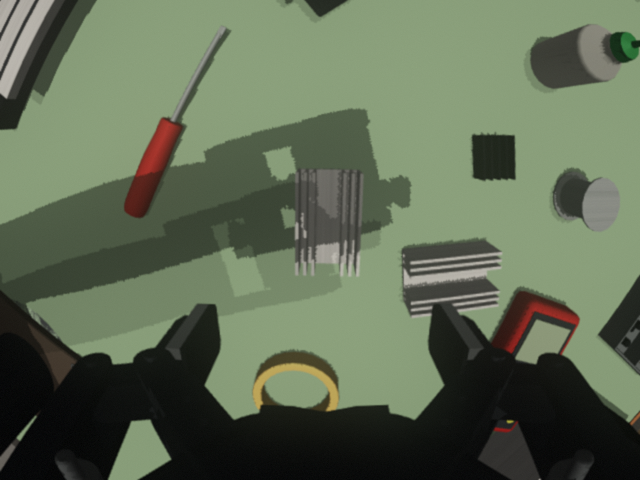

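View pics/w4c.png

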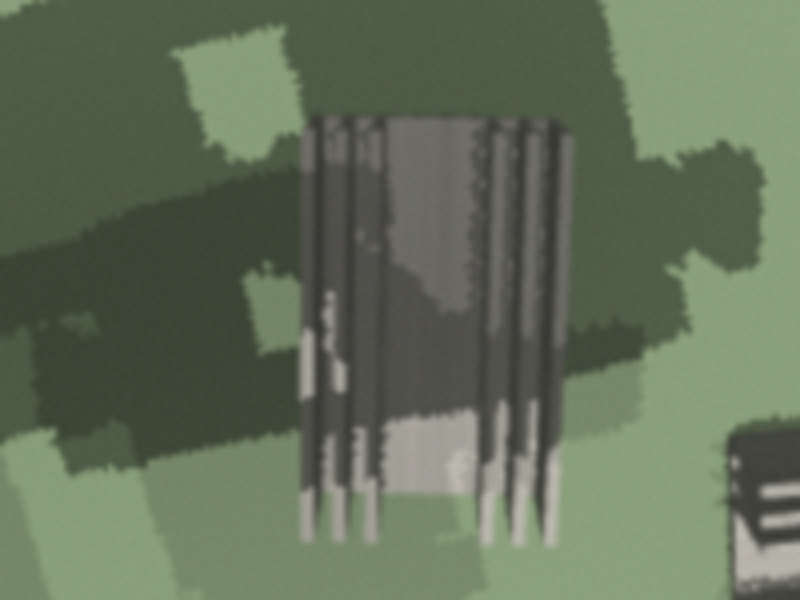

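Run:
```python
from h import *
c=cam('wrist');crop(c,'w5c.png',220,140,420,290,4)
q=[(302,128),(573,130),(557,545),(303,543)]
p=[pw(c,220+(x+.5)/4-.5,140+(y+.5)/4-.5,.04) for x,y in q]
print(np.round(np.mean(p,0),4))
for i in range(4):
    e=p[(i+1)%4]-p[i];print(np.round(p[i],4),round(np.linalg.norm(e),4),round(np.degrees(np.arctan2(e[1],e[0])),1))
plan(.430,-.254,.013,-56.5)
```

```text
[ 0.429  -0.2557  0.04  ]
[ 0.4518 -0.2078  0.04  ] 0.0558 -56.6
[ 0.4825 -0.2544  0.04  ] 0.0909 -147.1
[ 0.4062 -0.3038  0.04  ] 0.056 123.3
[ 0.3754 -0.2569  0.04  ] 0.0908 32.7
turn [-0.0046, 0.0029, 0.0019] shift [0.0011, 0.0023, 0.1908] now [ 0.4288 -0.2531  0.2038] yaw -56.39 t 6.17
```

View pics/w5c.png

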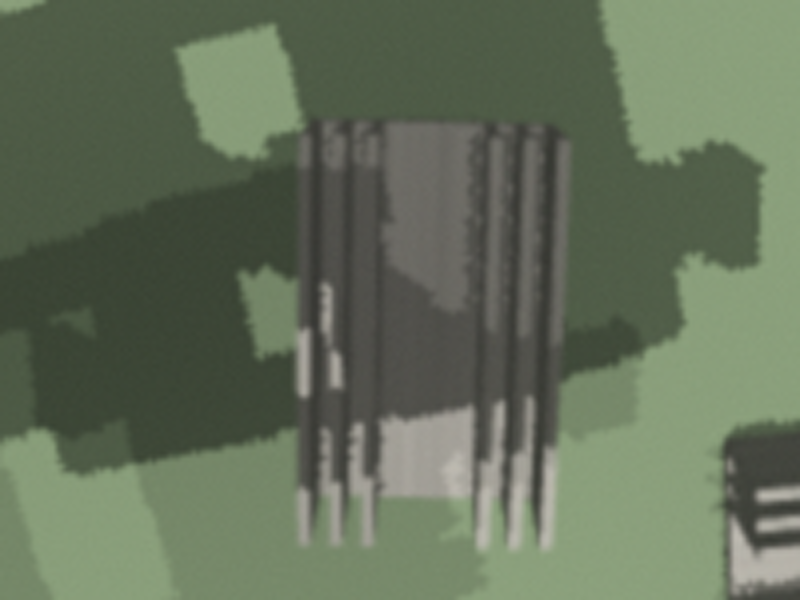

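Call:
arm_command(steps=[[[-0.004,0.003,0.008],[0.001,0.003,0.06],0.75],[[-0.004,0.003,0.008],[0.001,0.003,0.12],0.75],[[-0.004,0.003,0.008],[0.001,0.003,0.16],0.75],[[-0.004,0.003,0.008],[0.001,0.003,0.185],0.75],[[-0.004,0.003,0.008],[0.001,0.003,0.188],0.75],[[-0.004,0.003,0.008],[0.001,0.003,0.19],0.75]])

```text
time: 6.92
eef_pos: [0.4316, -0.2548, 0.0146]
tcp_rot: [0.958, 0.286, 0.0, 0.0]
contact_force: [-0.4, 0.2, 0.0]
opening: 0.878
```

```bash
python3 -c "
from h import *
print(get_state()['contact_force'])
plan(.4295,-.255,.013,-56.9)
c=cam('wrist');save('w6.png',c['frame'])"
```

```text
[-0.39063896  0.20238133  0.01310386]
turn [0.0009, -0.0006, 0.0022] shift [-0.0019, -0.001, 0.0016] now [ 0.4316 -0.2548  0.0146] yaw -56.78 t 6.92
```

View pics/w6.png

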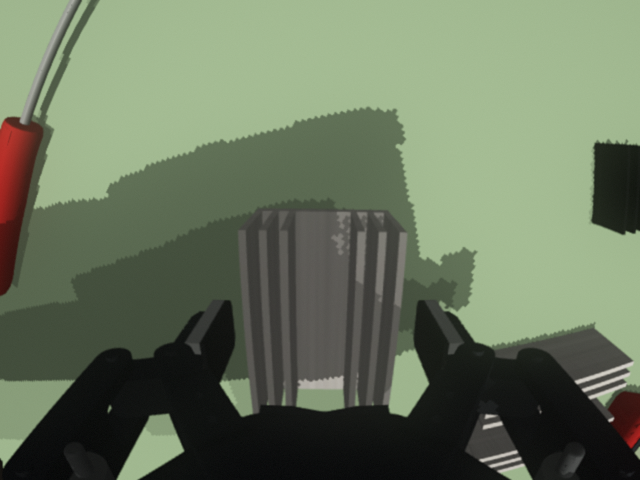

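Call:
arm_command(steps=[[[0,0,0],[-0.001,0,0],0.3],[[0,0,0],[-0.001,0,0],-1],[[0,0,0],[-0.001,0,0],-1],[[0,0,0],[-0.001,0,0],-1],[[0,0,0],[-0.001,0,0],-1]], force=60)

```text
time: 7.6
eef_pos: [0.432, -0.2566, 0.0166]
tcp_rot: [0.958, 0.286, 0.002, 0.002]
contact_force: [-0.5, 0.3, 7.0]
opening: 0.642
```

```bash
python3 -c "
from h import *
print(get_state()['contact_force'])
plan(.4295,-.255,.013,-56.9)"
```

```text
[-0.47527615  0.33288159  6.95916033]
turn [0.0046, -0.0018, 0.0018] shift [-0.0012, -0.0027, 0.0036] now [ 0.432  -0.2566  0.0166] yaw -56.79 t 7.6
```

Call:
arm_command(steps=[[[0,0,0],[0,0,-0.03],-1],[[0,0,0],[0,0,-0.09],-1],[[0,0,0],[0,0,-0.14],-1],[[0,0,0],[0,0,-0.16],-1],[[0,0,0],[0,0,-0.16],-1]])

```text
time: 8.22
eef_pos: [0.4319, -0.2567, 0.1781]
tcp_rot: [0.958, 0.286, 0.003, 0.004]
contact_force: [-1.0, 0.7, -3.1]
opening: 0.637
```

```bash
python3 -c "
from h import *
print(get_state()['opening'])
c=cam('wrist');save('w7.png',c['frame'])
t=cam('top');crop(t,'t7.png',135,230,205,310,7.5)
t=cam('scene');crop(t,'s7.png',370,170,460,240,8)"
```

```text
0.6371304715192145
```

View pics/w7.png

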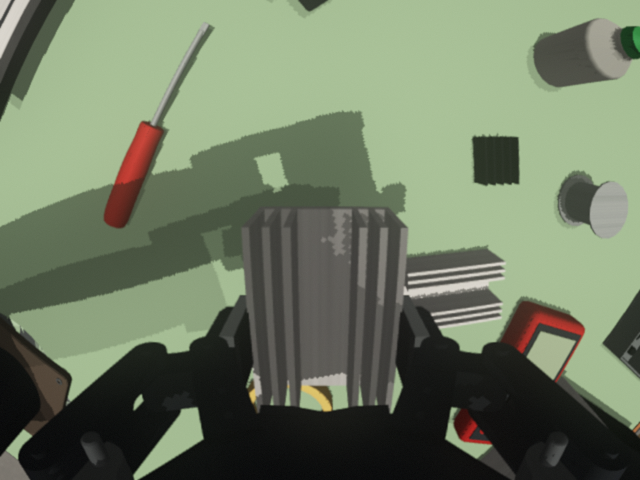

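View pics/t7.png

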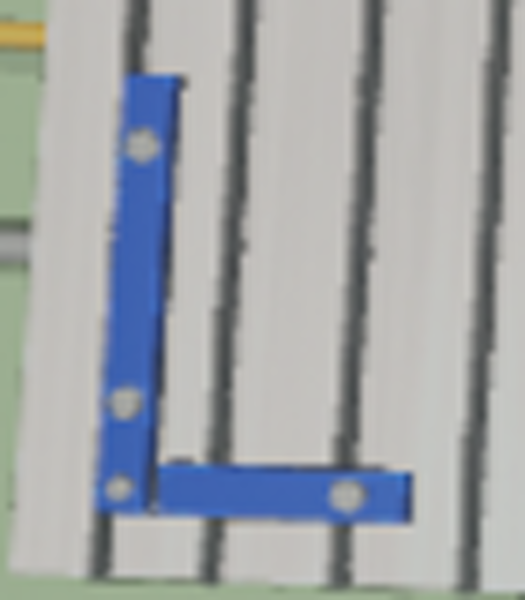

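View pics/s7.png

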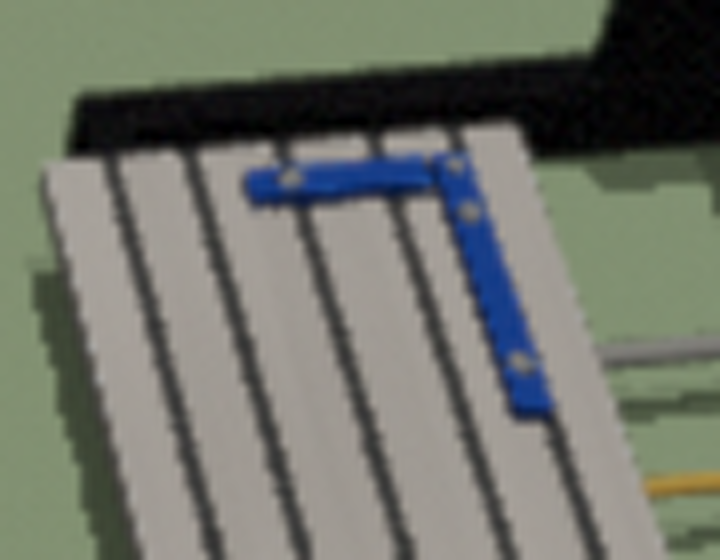

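Run:
```python
from h import *
t=cam("top");s=cam("scene")
def P(c,x,y,k,u0,v0,z): return pw(c,u0+(x+.5)/k-.5,v0+(y+.5)/k-.5,z)
T=lambda x,y,z=.07:P(t,x,y,7.5,135,230,z)[:2]
S=lambda x,y,z=.07:P(s,x,y,8,370,170,z)[:2]
for F,L in((T,[(179,78),(151,508),(126,75),(97,510),(158,467),(411,473),(158,518),(411,522)]),(S,[(434,165),(470,155),(510,405),(553,403),(247,178),(440,158),(253,198),(438,185)])):
    for p in L: print(p,np.round(F(*p),4))
    print()
a=T(151,508);b=T(179,78);print(np.degrees(np.arctan2(*(b-a)[::-1])))
```

```text
(179, 78) [0.5119 0.224 ]
(151, 508) [0.3949 0.2283]
(126, 75) [0.5127 0.2384]
(97, 510) [0.3944 0.2428]
(158, 467) [0.4059 0.2267]
(411, 473) [0.4043 0.1583]
(158, 518) [0.3922 0.2263]
(411, 522) [0.391 0.158]

(434, 165) [0.3998 0.2312]
(470, 155) [0.3971 0.2457]
(510, 405) [0.511  0.2251]
(553, 403) [0.5124 0.2403]
(247, 178) [0.3957 0.1615]
(440, 158) [0.3968 0.2344]
(253, 198) [0.4054 0.1611]
(438, 185) [0.4094 0.2298]

-2.0888953706859614
```

```bash
python3 -c "
from h import *
plan(.461,.1886,.165,-92)"
```

```text
turn [0.0004, -0.001, 0.6143] shift [0.2687, -0.3546, 0.0093] now [ 0.4303 -0.2553  0.1743] yaw -56.8 t 8.47
```

Call:
arm_command(steps=[[[0,0,0.15],[0.03,-0.04,0],-1],[[0,0,0.3],[0.06,-0.08,0],-1],[[0,0,0.45],[0.09,-0.119,0.002],-1],[[0,0,0.614],[0.12,-0.158,0.003],-1],[[0,0,0.614],[0.15,-0.198,0.004],-1],[[0,0,0.614],[0.18,-0.238,0.006],-1],[[0,0,0.614],[0.21,-0.277,0.008],-1],[[0,0,0.614],[0.24,-0.317,0.009],-1],[[0,0,0.614],[0.26,-0.343,0.009],-1],[[0,0,0.614],[0.269,-0.355,0.009],-1],[[0,0,0.614],[0.269,-0.355,0.009],-1]])

```text
time: 9.85
eef_pos: [0.4606, 0.1892, 0.1644]
tcp_rot: [1.0, -0.017, -0.0, 0.0]
contact_force: [0.9, -0.2, -2.0]
opening: 0.643
```

```bash
python3 -c "
from h import *
s=get_state();print(s['opening'],s['qpos'])
plan(.461,.1886,.084,-92)
c=cam('wrist');save('w8.png',c['frame'])
t=cam('top');crop(t,'t8.png',90,170,260,320,4)
t=cam('scene');crop(t,'s8.png',340,100,560,300,3)"
```

```text
0.6427030984052821 [ 1.86187428e-01 -4.01334675e-02  2.06418169e+00 -8.72267854e-04
  1.11837214e+00  1.79044047e+00]
turn [0.0009, 0.0006, 0.0018] shift [0.0005, 0.0006, 0.0804] now [0.4606 0.1892 0.1644] yaw -91.9 t 9.85
```

View pics/w8.png

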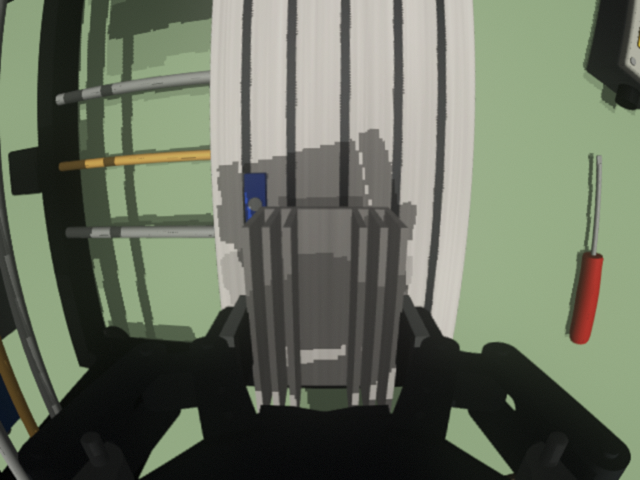

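View pics/s8.png

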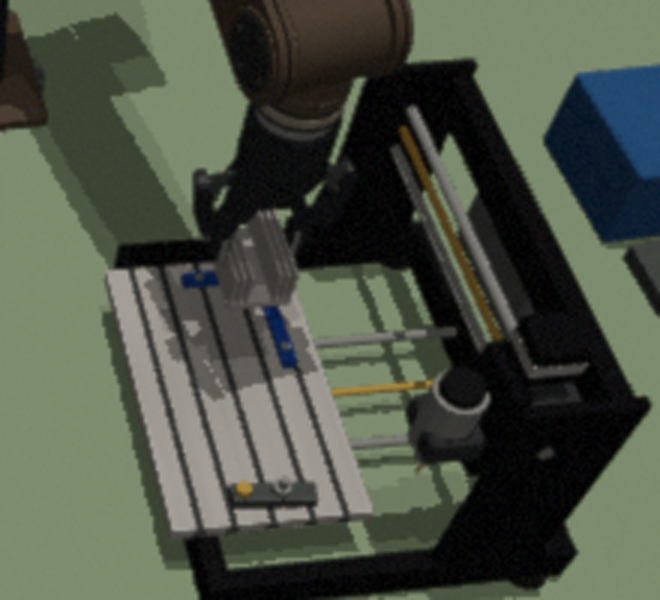

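Call:
arm_command(steps=[[[0,0,0],[0,0,0.04],-1],[[0,0,0],[0,0,0.07],-1],[[0,0,0],[0,0,0.08],-1],[[0,0,0],[0,0,0.08],-1],[[0,0,0],[0,0,0.08],-1]])

```text
time: 10.62
eef_pos: [0.4623, 0.1879, 0.0865]
tcp_rot: [1.0, -0.018, 0.002, 0.0]
contact_force: [-1.2, 0.3, -1.8]
opening: 0.64
```

```bash
python3 -c "
from h import *
s=get_state();print(s['contact_force'])
plan(.461,.1886,.0786,-92)
t=cam('top');crop(t,'t9.png',130,215,210,315,6)
t=cam('scene');crop(t,'s9.png',370,150,460,240,7)"
```

```text
[-1.15632514  0.34340792 -1.82898661]
turn [0.0001, -0.0033, -0.0013] shift [-0.0014, -0.0006, 0.0079] now [0.4623 0.1879 0.0865] yaw -92.07 t 10.62
```

View pics/t9.png

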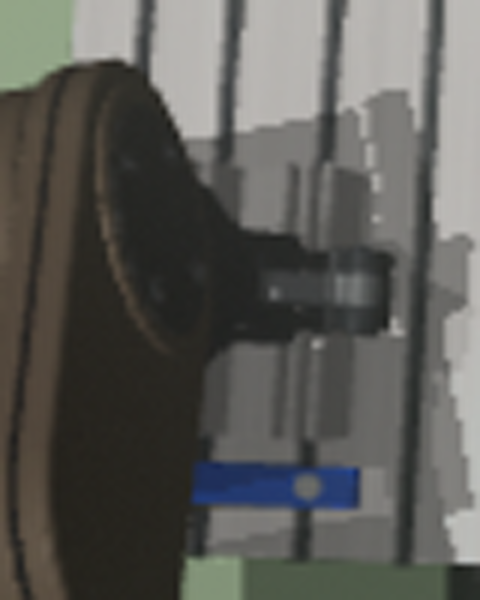

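View pics/s9.png

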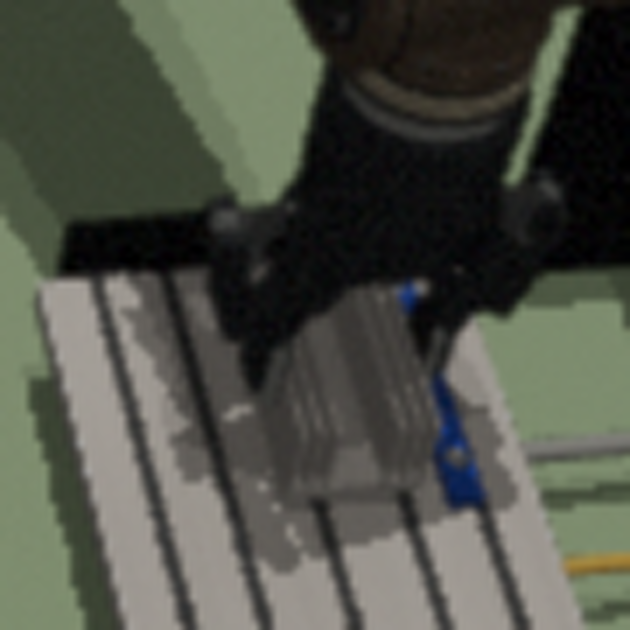

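Call:
arm_command(steps=[[[0,0,0],[0,0,0.004],-1],[[0,0,0],[0,0,0.007],-1],[[0,0,0],[0,0,0.009],-1],[[0,0,0],[0,0,0.009],-1]])

```text
time: 11.22
eef_pos: [0.4623, 0.1882, 0.0786]
tcp_rot: [1.0, -0.018, 0.001, 0.0]
contact_force: [-3.1, 0.2, 4.6]
opening: 0.64
```

Call:
arm_command(steps=[[[0,0,0],[-0.003,-0.003,0],-1],[[0,0,0],[-0.006,-0.006,0],-1],[[0,0,0],[-0.008,-0.008,0],-1],[[0,0,0],[-0.008,-0.008,0],-1]])

```text
time: 11.72
eef_pos: [0.4544, 0.1968, 0.0786]
tcp_rot: [1.0, -0.018, 0.001, 0.0]
contact_force: [-0.0, 0.4, -0.1]
opening: 0.645
```

Call:
arm_command(steps=[[[0,0,0],[-0.003,0,0.001],-1],[[0,0,0],[-0.005,0,0.001],-1],[[0,0,0],[-0.007,0,0.001],-1],[[0,0,0],[-0.007,0,0.001],-1]])

```text
time: 12.22
eef_pos: [0.4522, 0.1972, 0.0796]
tcp_rot: [1.0, -0.018, 0.008, -0.001]
contact_force: [10.3, -1.2, -1.1]
opening: 0.64
```

```bash
python3 -c "
from h import *
plan(.449,.203,.0765,-92)
t=cam('scene');crop(t,'s10.png',370,150,460,240,7)"
```

```text
turn [-0.0015, -0.0156, -0.0006] shift [-0.0034, -0.0057, 0.003] now [0.4522 0.1972 0.0796] yaw -92.04 t 12.22
```

View pics/s10.png

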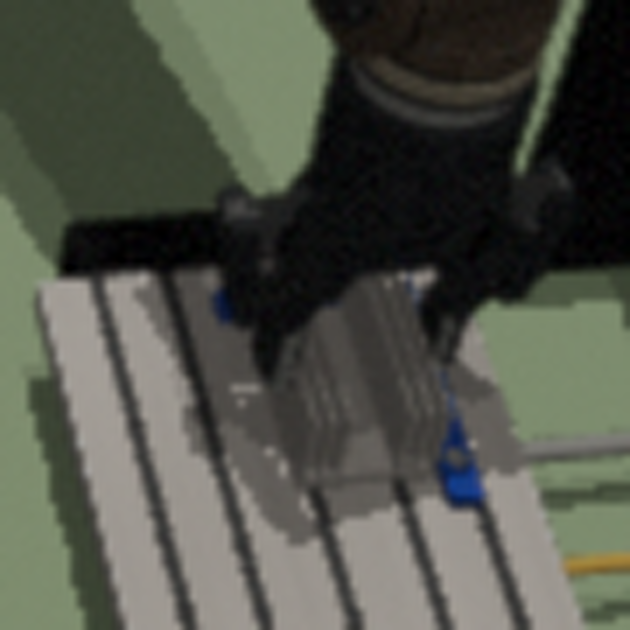

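Call:
arm_command(steps=[[[0,-0.016,0],[-0.003,-0.002,0.002],-1],[[0,-0.016,0],[-0.003,-0.004,0.002],-1],[[0,-0.016,0],[-0.003,-0.006,0.002],-1],[[0,-0.016,0],[-0.003,-0.006,0.002],-1]])

```text
time: 12.78
eef_pos: [0.4525, 0.2, 0.0789]
tcp_rot: [1.0, -0.017, 0.003, 0.003]
contact_force: [6.1, -12.9, 3.7]
opening: 0.645
```

```bash
python3 -c "
from h import *
s=get_state();print(s['wrist_torque'])
plan(.449,.203,.0765,-92)"
```

```text
[-2.22966162 -1.0234212  -0.1468464 ]
turn [0.0056, -0.0064, 0.0014] shift [-0.0036, -0.0029, 0.0024] now [0.4525 0.2    0.0789] yaw -91.92 t 12.78
```

Call:
arm_command(steps=[[[0.006,-0.01,0],[-0.005,-0.004,0.002],-1],[[0.006,-0.016,0],[-0.007,-0.004,0.003],-1],[[0.006,-0.016,0],[-0.007,-0.004,0.003],-1],[[0.006,-0.016,0],[-0.007,-0.004,0.003],-1]])

```text
time: 13.28
eef_pos: [0.4525, 0.2001, 0.079]
tcp_rot: [1.0, -0.016, 0.003, 0.004]
contact_force: [11.7, -16.3, 4.2]
opening: 0.639
```

```bash
python3 -c "
from h import *
s=get_state();print(s['wrist_torque'],s['contact_force'])
plan(.449,.203,.0765,-92)
t=cam('scene');crop(t,'s11.png',370,150,460,240,7)
t=cam('top');crop(t,'t11.png',130,215,210,315,6)
t=cam('wrist');save('w11.png',t['frame'])
s=get_state();print(s['wrist_torque'],s['contact_force'],s['eef_pos'])"
```

```text
[-3.03353488 -2.07215972 -0.40846984] [ 11.69790337 -16.3144744    4.20278326]
turn [0.0074, -0.0067, 0.0026] shift [-0.0036, -0.0028, 0.0025] now [0.4525 0.2001 0.079 ] yaw -91.85 t 13.28
[-3.00916209 -2.02950938 -0.40573606] [ 11.71365947 -17.37091345   3.21196592] [0.45244387 0.20010176 0.07898544]
```

View pics/s11.png

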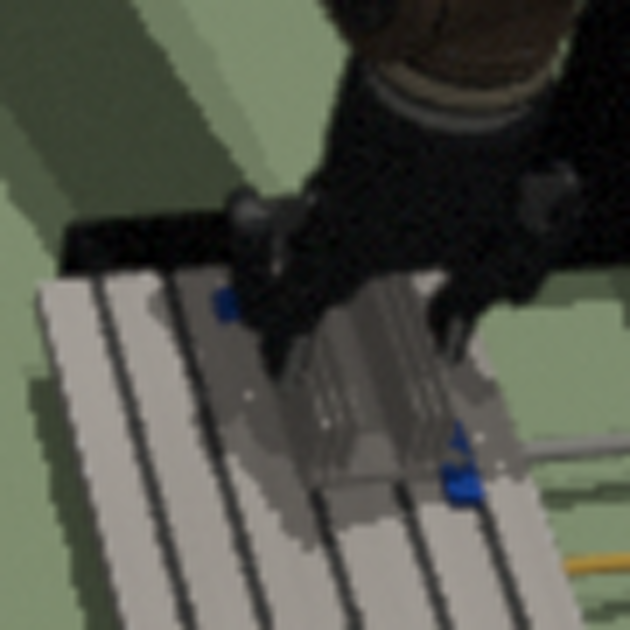

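View pics/w11.png

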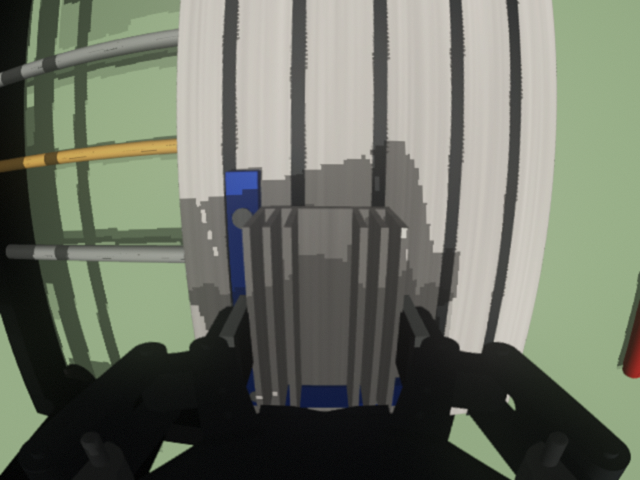

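View pics/t11.png

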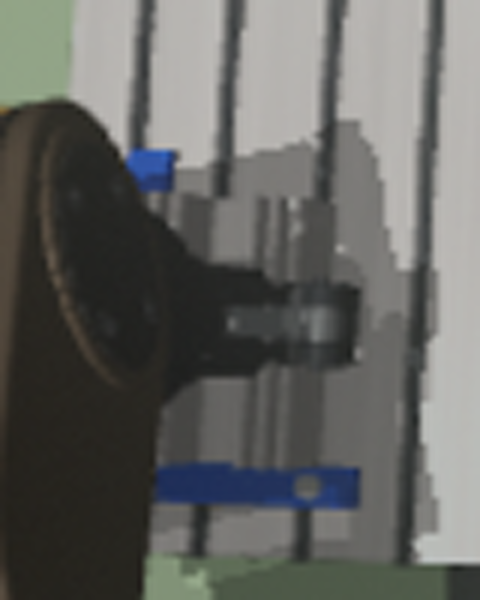

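Call:
arm_command(steps=[[[0.01,-0.02,0],[-0.008,-0.001,0.003],-1],[[0.01,-0.03,0],[-0.011,-0.001,0.004],-1],[[0.015,-0.03,0],[-0.011,-0.003,0.004],-1],[[0.02,-0.03,0],[-0.011,-0.005,0.004],-1],[[0.02,-0.03,0],[-0.011,-0.005,0.004],-1],[[0.02,-0.03,0],[-0.011,-0.005,0.004],-1]])

```text
time: 14.18
eef_pos: [0.4522, 0.2001, 0.0792]
tcp_rot: [1.0, -0.016, 0.001, -0.001]
contact_force: [18.1, -21.7, 1.9]
opening: 0.645
```

```bash
python3 -c "
from h import *
s=get_state();print(s['wrist_torque'],s['contact_force'],s['dq'])
plan(.449,.203,.0765,-92)"
```

```text
[-4.11919171 -3.46041038 -0.66660571] [ 18.09823285 -21.65688383   1.94034188] [ 0.00050805 -0.00136452  0.00134099 -0.00023642 -0.00072029 -0.0010145 ]
turn [-0.0027, -0.0026, 0.0037] shift [-0.0033, -0.0028, 0.0027] now [0.4522 0.2001 0.0792] yaw -91.79 t 14.18
```

Call:
arm_command(steps=[[[0.01,-0.026,0.002],[-0.012,-0.005,0.005],-1],[[0.01,-0.027,0.004],[-0.013,-0.005,0.005],-1],[[0.01,-0.027,0.004],[-0.013,-0.005,0.005],-1],[[0.01,-0.027,0.004],[-0.013,-0.005,0.005],-1],[[0.01,-0.027,0.004],[-0.013,-0.005,0.005],-1],[[0.01,-0.027,0.004],[-0.013,-0.005,0.005],-1]])

```text
time: 14.92
eef_pos: [0.4522, 0.2001, 0.0792]
tcp_rot: [1.0, -0.016, 0.004, -0.001]
contact_force: [23.4, -22.0, -0.6]
opening: 0.638
```

```bash
python3 -c "
from h import *
s=get_state();print(s['wrist_torque'],s['contact_force'],s['dq'])
plan(.449,.203,.0765,-92)
t=cam('scene');crop(t,'s12.png',375,165,455,230,9.5)
t=cam('wrist');crop(t,'w12.png',200,160,440,420,2.3)
S=t
import numpy as np
# predicted corners of heatsink at home, by stop frame from top cam
o=np.array([.4065,.2285,.062]);a=np.radians(-2);Rz=np.array([[np.cos(a),-np.sin(a),0],[np.sin(a),np.cos(a),0],[0,0,1]])
f=t['frame'].copy()
for p in [(0,0,.04),(.09,0,.04),(.09,-.056,.04),(0,-.056,.04),(.09,0,0),(.09,-.056,0),(0,0,.008),(.106,0,.008),(0,-.067,.008)]:
  u=wp(t,o+Rz@np.array(p));print(p,np.round(u,1))
"
```

```text
[-4.22493743 -4.09515862 -0.46483005] [ 23.36638743 -21.95905746  -0.63366485] [ 0.00040534 -0.00055624 -0.00126027 -0.00021668 -0.00201114  0.00037798]
turn [-0.003, -0.0078, 0.0026] shift [-0.0034, -0.0028, 0.0027] now [0.4522 0.2001 0.0792] yaw -91.85 t 14.93
(0, 0, 0.04) [261.4 426.3]
(0.09, 0, 0.04) [244.  221.9]
(0.09, -0.056, 0.04) [410.4 222.7]
(0, -0.056, 0.04) [390.  426.8]
(0.09, 0, 0) [263.2 202.8]
(0.09, -0.056, 0) [390.4 203.5]
(0, 0, 0.008) [270.4 383.9]
(0.106, 0, 0.008) [259.1 167.8]
(0, -0.067, 0.008) [402.2 383.5]
```

View pics/s12.png

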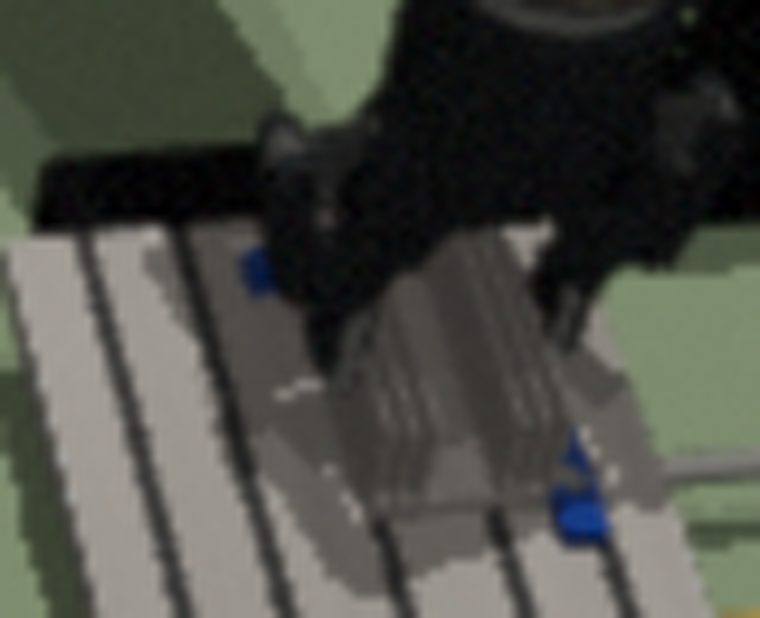

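View pics/w12.png

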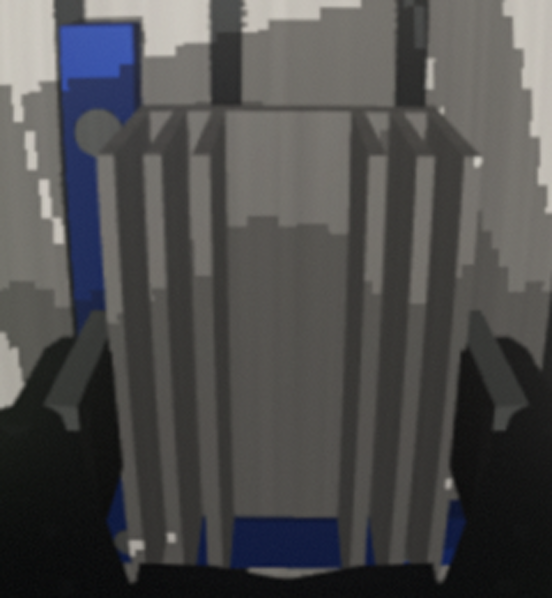

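```bash
python3 -c "
from h import *
t=cam('wrist');save('w13.png',t['frame'])
a=cv2.imread('pics/w7.png')[190:250,230:420];b=cv2.imread('pics/w13.png')[190:250,230:420]
cv2.imwrite('pics/cmp.png',cv2.resize(np.vstack([a,b]),None,fx=4.2,fy=4.2,interpolation=cv2.INTER_CUBIC))"
```

```text
(no output)
```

View pics/cmp.png

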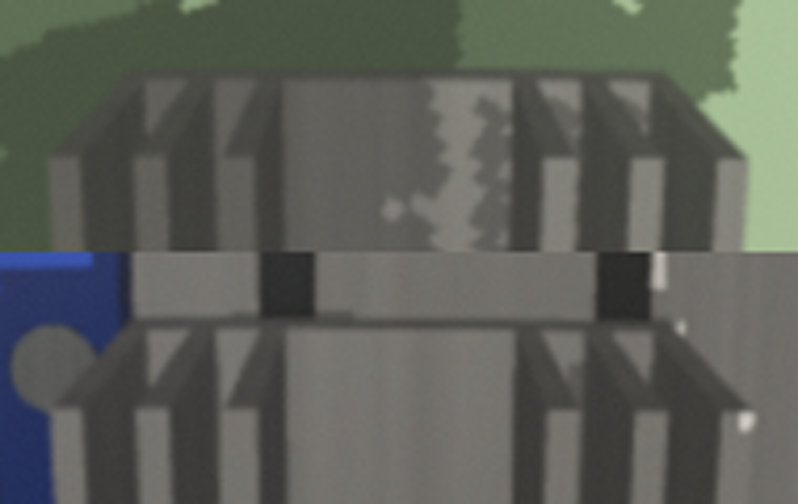

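```bash
python3 -c "
from h import *
s=get_state();print(s['time'],s['contact_force'],s['eef_pos'],s['opening'])
print(sign_off())"
```

```text
15.075 [ 23.87626661 -21.50023745  -0.41272055] [0.45222407 0.20005473 0.07924846] 0.6394980195226498
the job is handed in; nothing more can be done
None
```

I turned the isolator to off, then laid the large heatsink fins up in the corner of the blue stop. I handed the job in at 15.1 s with the gripper still holding it there. The sign-off gave no verdict.

- **Isolator:** after I let go, the wrist picture showed the handle lying across the box. The first contact with the bed came only after that.
- **Heatsink:** of the three look-alikes I took the one nearest the base, at 0.50 m (the others were at 0.59 and 0.81 m). It measured 56 x 91 mm in the image, against 56 x 90 mm given.
- **Push at hand-in:** the arm was pushing with about 24 N towards the short bar and 22 N towards the long bar. The force on each bar was not measured directly. Allowing for friction on the other bar, I expect at least 8 N on each.
- **Fit:**
  - The wrist picture shows the heatsink flush along the long bar, and both bars stopped it within about 1 to 2 mm of where I had measured the corner.
  - The tool was within about 0.008 rad of vertical and about 0.15° off the bar's direction.
  - The heatsink shifted less than a pixel in the grip since I lifted it off the bench.
- **Checks that disagreed:**
  - The tool sat 0.6 mm higher at the end than at first contact with the bed, and net vertical force was near zero. It was therefore pressed against the bars but hardly down onto the bed.
  - The wrist-camera prediction of the heatsink's far end was off by 3 to 5 pixels (about 2 mm), which is within the calibration error.
- **Other things:** I did not measure their positions again afterwards, but I saw no sign that anything else was touched.

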